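# Level the packing-bench scale with a spirit level

## Robot

A 6-joint arm with a two-finger parallel gripper is mounted at the origin on the work surface. World frame = base frame: x ahead of the robot, y to its left, z up, the work surface at z = 0. Lengths are in m, angles in rad, forces in N, time in s.
With the tool pointing down it reaches from about 0.275 to 0.825 m from the base axis. Payload 4.9 kg.
Tool frame: the origin (TCP) lies at the very end of the fingers, on their centre line; the grasp point (between the pads) lies 19 mm behind it (arm.pinch_z is the distance from the TCP to the grasp point, in m); z points along the fingers, y is the line along which they close (so a half turn about z gives the same grasp; the last joint's range is limited). The gripper opens to 85 mm and grips with 20 to 120 N. Pads are 22 mm wide; open, the fingers measure 114 mm over their backs; the gripper's body (76 mm by 85 mm) begins 54 mm behind the grasp point. The pads swing forward as they close: fully open they stand 13 mm farther back than shut.
Start: joints at [-1.288, 0.326, -0.193, 1.052, 0, 1.437], TCP at [0.223, -0.503, 0.231] pointing down, gripper open.
Joint ranges: [-2.65, 2.65], [-0.97, 1.79], [-1.3, 1.35], [-1.93, 2.1], [-1.47, 1.37], [-3.14, 3.14]. Speed limits (rad/s): [2.57, 2.57, 3.14, 3.14, 3.14, 3.14].

## Interface

Orientations are given as a rotation vector (axis times angle).
In Python, from cell import arm gives the robot as it stands.
- The arm moves only by the shell command python3 -m inch 'ROWS' [OPENING]. ROWS is a JSON object whose one key "moves" holds a list of rows, each a list of 2 entries, a list of its own where there are three numbers: the shift along the tool's x, y, z in mm, then the turn, a rotation vector about the tool's x, y, z in rad. A call has 1 to 5 rows; each row shifts and turns the commanded pose from where the row before left it, along the tool's axes as they then stand; what a row does not reach is not made up. A row lasts 1/10 s, in which the tool goes at most 50 mm and 8.59 degrees, less where a joint would pass 70% of its speed; a pose out of reach is approached as far as the arm can. A call with a gripper value outside its range is refused whole. OPENING is the closure, from -1 (fully open) to 1 (shut), set as the call begins (- or left out, the last holds). The fingers move at their own pace and stop on an object; the grip force is fixed at half the most. Time passes only in rows, so rows that do not move let the fingers close. It gives the time, the measured TCP pose, the force, the opening and the grip force at its end, in the units of the state.
- arm.state(): the state, without advancing time (a new reading comes with each control period).
- arm.grab_frame(name): name is "scene" or "top"; returns the picture (480x640x3 uint8, red, green, blue); there is no depth.
- arm.camera_params(name): a dict with "fov_y" (degrees; the focal length in pixels is half the picture's height over the tangent of half this angle, whatever the lens; pixels are square), "cx", "cy" (the principal point, pixels), "R" (3x3) and "t" (3): a world point X has camera coordinates R X + t. Camera axes: x right, y down, z forward; pixel columns grow to the right and rows downward; lengths in m; the calibration is good to about 2 mm. A picture is of the moment at which its call begins. camera_params takes no time and is no camera call.
- arm.hand_in(): hands the job in; it is judged then, once.
The state is a dict: "time_s": time; "q": joint angles; "joint_velocities": joint speeds; "joint_efforts": joint torques, N m; "eef_pos": TCP position; "orientation": TCP orientation; "force": force on the tool from outside, world axes, zero at the start; "moment": the same for the moment, N m; "opening": finger opening in m; "grip_force": force on a finger pad.
Only numpy, scipy, OpenCV 4.12 (cv2) and the standard library are available. Lean on these libraries where they do the work, as an engineer would, in place of code of your own. Each camera call takes 0.05 s, during which the arm holds its last target. There are 200 camera calls.

## Task

The bench scale is standing out of true. Stand the spirit level, vial up, in the middle of the scale's pan so that it points at the knob, and let go of it; then turn the knob of the screw foot until the bubble comes to rest midway between the two lines, and finally press the level firmly down onto the pan with the fingertips. Finish while still pressing, with the bubble still in the middle, and leave the other things on the table where they are.

Things in the scene. Friction and masses are not known exactly. Their poses are not given: they have to be found in the camera images.
- pan (a point): Centre of the top face of the scale's flat steel pan, 200 x 200 mm, about 58 mm above the table. It tilts with the scale. x points from the sloping black display (it reaches 140 mm from the pan's centre, towards the robot) to the scale's back; y from the knob's side to the side with two fixed rubber feet. The scale's place and heading vary (it does not slide on the table).
- deck: The tilting part of the scale: grey frame, pan, display and the lug that carries the screw foot. Origin midway between the two fixed rubber feet, 10 mm above the table, 75 mm to +y of the pan's centre; it tilts about the line through these feet, parallel to the pan's x axis. Axes as pan.
- knob (a point): Middle of the round black ribbed knob of the screw foot: 42 mm diameter, from 50 to 72 mm above the table (this point at 62 mm), upright axis, 165 mm to -y of the pan's centre, 65 mm outside the pan's edge. The lug under it is at most 36 mm high. The knob neither rises nor sinks; it turns either way, over a turn each way, against about 0.12 N m. This point does not turn with it.
- screw (a point): Where the screw foot stands on the table, below the knob, 240 mm from the fixed feet. Right-hand 4 mm thread: turning the knob clockwise seen from above raises the knob's side of the scale, by 2.65 mrad (2.65 mm of bubble) per radian turned. It does not slip back when let go or when the pan is pressed. At the start the knob's side is too low by 5 to 11 mrad.
- level: Spirit level, an aluminium bar 170 mm long, 24 mm wide, 34 mm high with black end caps, about 0.3 kg. Origin at the centre of its flat underside; x along its length, z up. It starts standing upright on the table. The green vial lies along x in the middle of the top face (window 60 mm long, flush); beyond the window the top face is solid, for pressing on.
- bubble (a joint): Bubble of the level: metres from the middle of the vial along the level's x axis (positive towards +x), -0.015 to 0.015. It runs to the higher end, 1 mm per milliradian, and takes about 2 s to come to rest. The pale bubble is 14 mm long; two black lines round the vial stand 9.5 mm either side of the middle.
- tape_roll: Roll of brown packing tape, 104 mm across, 48 mm high, lying flat; origin at the centre of its underside. Leave alone.
- jar: Small glass jar with steel lid, 48 mm across, 62 mm high; origin at the centre of its underside. Leave alone.
- spool: Wooden thread spool, 32 mm across, 40 mm high, upright; origin at the centre of its underside. Leave alone.
- knife: Utility knife lying flat, handle 145 x 26 x 16 mm along x; origin under the middle of the handle. Leave alone.
- parts_box: Clear lidded parts box 87 x 64 x 30 mm; origin at the centre of its underside. Leave alone.
- marker: Marker pen lying flat, 135 mm long, 17 mm thick; origin under its middle, x along it towards the cap. Leave alone.
Things that resemble listed ones, but are neither listed nor needed, are in the scene too. Of the things that look like the level, take the one that is farthest to the robot's left at the start.

How it is judged:
On the way, in this order (a step that is already met when the one before it is completed fails the run):
1. the spirit level stands lengthways on the pan, let go (x of level in the frame of pan between -0.06 and 0.06 m and y of level in the frame of pan between -0.035 and 0.035 m and z of level in the frame of pan between -0.004 and 0.004 m and angle between level's own z axis and vertical below 0.05 rad and angle between the x axis of level and the y axis of pan, either way round below 0.2 rad and contact force between level and the fingers below 0.3 N and linear speed of level below 0.02 m/s), for 0.3 s.
2. the scale has been levelled: the bubble rests in the middle with the level standing free on the pan (x of level in the frame of pan between -0.06 and 0.06 m and y of level in the frame of pan between -0.035 and 0.035 m and z of level in the frame of pan between -0.004 and 0.004 m and angle between level's own z axis and vertical below 0.05 rad and angle between the x axis of level and the y axis of pan, either way round below 0.2 rad and contact force between level and the fingers below 0.3 N and value of joint bubble between -0.0025 and 0.0025 m and angle between pan's own z axis and vertical below 0.004 rad and velocity of joint bubble between -0.003 and 0.003 m/s), for 0.3 s.
At the end, for the whole second after the job is handed in: Level on the pan within 60 mm across and 35 mm along of its middle, within 0.2 rad of the line to the knob; pan within 4 mrad of level, bubble within 2.5 mm of the middle; the fingers touch the level with over 3 N and it bears on the pan with 7 to 50 N (own weight about 3 N). Nothing else moved (x of level in the frame of pan between -0.06 and 0.06 m and y of level in the frame of pan between -0.035 and 0.035 m and z of level in the frame of pan between -0.004 and 0.004 m and angle between level's own z axis and vertical below 0.05 rad and angle between the x axis of level and the y axis of pan, either way round below 0.2 rad and value of joint bubble between -0.0025 and 0.0025 m and angle between pan's own z axis and vertical below 0.004 rad and contact force between level and the fingers above 3 N and contact force between level and deck between 7 and 50 N); the arm keeps its last pose, push and grip.
It fails at once if another thing on the table is moved by more than 20 mm (distance of any of tape_roll, jar, spool, knife, parts_box, marker from where it was at the start of the episode above 0.02 m).
It also fails if it takes over 72 s, if anything falls off the work surface, if the arm or the gripper's body presses on something with over 40 N, if the wrist force passes 120 N, or if a joint passes its speed limit or range.

## Working session

There is one attempt and no reset: what is moved stays moved. The work goes in short steps, Python scripts to look and compute and a shell command to move; the robot and the scene stay as the last step left them, time stands still between calls to the robot, and variables do not carry over. Pictures are saved under pics/ and viewed, at most 10 in all, crops included, and the job is handed in when it is done.

```bash
ls; mkdir -p pics; python3 - <<'E'
from cell import arm
import cv2
for n in("scene","top"):
    cv2.imwrite(f"pics/{n}0.png",arm.grab_frame(n)[:,:,::-1])
    p=arm.camera_params(n);print(n,p)
print(arm.state(), arm.pinch_z)
E
```

```text
pics
scene {'fov_y': 48.38083553323634, 'cx': 328.3763388353346, 'cy': 247.56104004719845, 'R': array([[ 0.63675622,  0.77089336,  0.01627694],
       [ 0.51311848, -0.40788902, -0.75520592],
       [-0.57554404,  0.48923407, -0.6552855 ]]), 't': array([-0.37451462, -0.202641  ,  1.38764995])}
top {'fov_y': 52.086766557834025, 'cx': 317.51355471496765, 'cy': 235.78396647223462, 'R': array([[ 0.0124755 , -0.99986949, -0.01026438],
       [-0.98514962, -0.01053255, -0.17137469],
       [ 0.17124421,  0.01224993, -0.98515245]]), 't': array([0.05423478, 0.5383355 , 1.16307233])}
{'time_s': 0.1, 'q': array([-1.28819574e+00,  3.26889074e-01, -1.93459791e-01,  1.05204795e+00,
        8.83596672e-06,  1.43655789e+00]), 'joint_velocities': array([-0.00045948, -0.00222549,  0.0022402 , -0.00044611,  0.0003666 ,
       -0.00046786]), 'joint_efforts': array([ 3.19759592e-04, -4.44240332e+01,  2.63037908e+01,  7.90339080e-03,
       -1.78674304e-04,  6.02034135e-06]), 'eef_pos': array([ 0.22252458, -0.50239594,  0.2305788 ]), 'orientation': array([-3.07204377e+00, -6.49708695e-01,  1.72394430e-04]), 'force': array([ 0.1603416 , -0.07484773, -0.02740127]), 'moment': array([-0.05236494, -0.03104917, -0.02193722]), 'grip_force': 0.0, 'opening': 0.0856873117154211} 0.0187
```

View pics/top0.png

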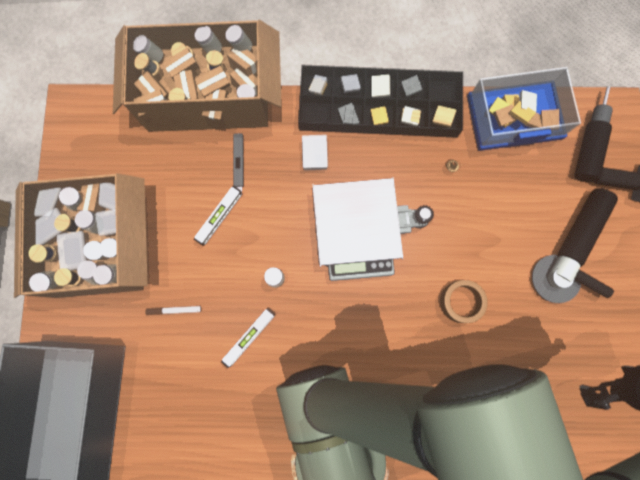

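View pics/scene0.png

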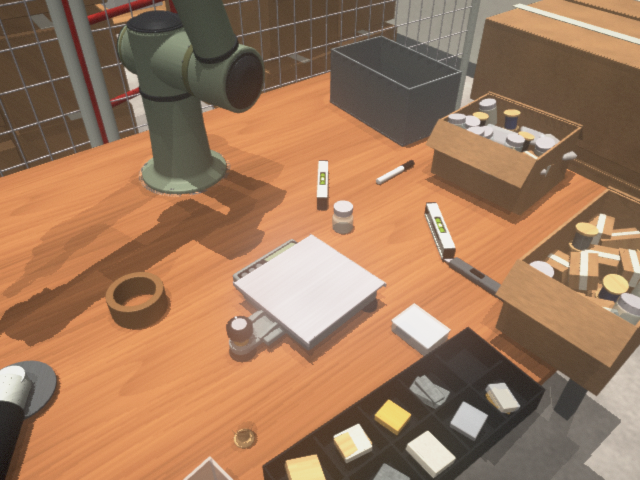

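The top view shows two levels, at about (218,215) and (248,338). The left one is next to the knife at (238,188). The pan is centred near (358,222) and the knob is at (424,214). I'll enlarge this area.

```bash
python3 - <<'E'
import cv2
a=cv2.imread("pics/top0.png")
c=cv2.resize(a[170:290,185:285],None,fx=5,fy=5,interpolation=cv2.INTER_CUBIC)[:600,:400]
l=cv2.resize(a[175:255,190:250],None,fx=6,fy=6,interpolation=cv2.INTER_CUBIC) #360x480
s=cv2.resize(a[170:290,300:440],None,fx=3,fy=3,interpolation=cv2.INTER_CUBIC) #420x360
import numpy as np
o=np.zeros((480,790,3),np.uint8);o[:480,:360]=l;o[:360,365:785]=s
cv2.imwrite("pics/crop1.png",o)
E
```

```text
(no output)
```

View pics/crop1.png

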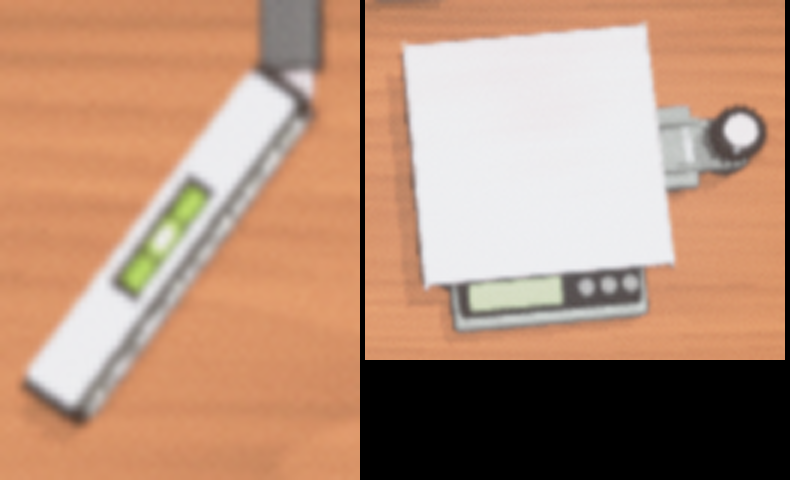

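The crop shows the level's top face with corners at crop (262,66), (306,105), (78,420) and (24,382), the pan corners, and the knob top near crop (738,132).

```bash
cat > h.py <<'E'
from cell import arm
import numpy as np, cv2
from scipy.spatial.transform import Rotation as Ro
P={}
def par(n):
    if n not in P:P[n]=arm.camera_params(n)
    return P[n]
def ray(n,uv,z):
    p=par(n);f=240/np.tan(np.radians(p['fov_y'])/2)
    R=np.array(p['R']);t=np.array(p['t']);c=-R.T@t
    d=R.T@np.array([(uv[0]-p['cx'])/f,(uv[1]-p['cy'])/f,1]);return (c+d*(z-c[2])/d[2])[:2]
def proj(n,X):
    p=par(n);f=240/np.tan(np.radians(p['fov_y'])/2);c=p['R']@np.array(X)+p['t']
    return np.array([p['cx']+f*c[0]/c[2],p['cy']+f*c[1]/c[2]])
def plan(pos,yaw_y=None):
    "shift in tool axes (mm) to pos, and turn about tool z so tool y lies along yaw_y (mod pi)"
    s=arm.state();R=Ro.from_rotvec(s['orientation']).as_matrix()
    d=R.T@(np.array(pos)-s['eef_pos'])*1000
    out=[d.round(1)]
    if yaw_y is not None:
        g=R.T@np.array([np.cos(yaw_y),np.sin(yaw_y),0]);a=np.arctan2(-g[0],g[1])
        a=(a+np.pi/2)%np.pi-np.pi/2;out.append(round(a,3))
    print('t',round(s['time_s'],2),'pos',s['eef_pos'].round(4),'ydir',np.degrees(np.arctan2(R[1,1],R[0,1])).round(2),'zax',R[:,2].round(3),'q',np.round(s['q'],2),'F',np.round(s['force'],1),'op',round(s['opening'],4),'gf',s['grip_force'],'->',*out)
E
python3 - <<'E'
from h import *
L=[(262,66),(306,105),(78,420),(24,382)]
W=np.array([ray('top',(190+(x+.5)/6-.5,175+(y+.5)/6-.5),.034) for x,y in L])
v=ray('top',(190+162.5/6-.5,175+238.5/6-.5),.034)
print('level',W.mean(0),v,'len',np.linalg.norm(W[0]-W[3]),np.linalg.norm(W[1]-W[2]),'wid',np.linalg.norm(W[0]-W[1]))
d=(W[0]+W[1]-W[2]-W[3]);print('ang',np.degrees(np.arctan2(d[1],d[0])))
o=ray('top',(248,338),.034);print('other',o)
C=[(404,45),(645,25),(673,265),(427,287)]
Q=np.array([ray('top',(300+(x-365+.5)/3-.5,170+(y+.5)/3-.5),.058) for x,y in C])
print('pan',Q.mean(0),[np.linalg.norm(Q[i]-Q[i-1]) for i in range(4)])
x=Q[0]+Q[1]-Q[2]-Q[3];y=Q[0]+Q[3]-Q[1]-Q[2]
print('panx',np.degrees(np.arctan2(x[1],x[0])),'pany',np.degrees(np.arctan2(y[1],y[0])))
k=ray('top',(300+(738-364.5)/3-.5,170+133/3-.5),.072);print('knob',k,'pred',Q.mean(0)-.165*y/np.linalg.norm(y))
print('scene check: level top',proj('scene',[*v,.034]),'knob',proj('scene',[*k,.072]),'pan',proj('scene',[*Q.mean(0),.058]))
print('knife tip', ray('top',(240,189),.01), ray('top',(238,160),.016))
plan([v[0],v[1],.2])
E
```

```text
level [0.59052249 0.31226681] [0.59212586 0.31508077] len 0.165526853148921 0.1623724821563642 wid 0.025625071361749924
ang -33.88850235946084
other [0.28847793 0.22477426]
pan [ 0.57372399 -0.03607981] [np.float64(0.20229212958320456), np.float64(0.20047927607889546), np.float64(0.20113787419444304), np.float64(0.19896728186407045)]
panx 5.849853450809338 pany 95.6167307812915
knob [ 0.5900582  -0.19735081] pred [ 0.58987312 -0.20028762]
scene check: level top [439.86464527 223.53610893] knob [239.90149744 322.14944445] pan [309.14417777 280.97927087]
knife tip [0.66472743 0.26294303] [0.74087412 0.27017371]
t 0.1 pos [ 0.2225 -0.5024  0.2306] ydir -66.12 zax [-0.     0.002 -1.   ] q [-1.29  0.33 -0.19  1.05  0.    1.44] F [ 0.2 -0.1 -0. ] op 0.0857 gf 0.0 -> [ 668.9 -597.8   31.7]
```

```bash

python3 -m inch '{"moves":[[[0,0,0],[0,0,-0.142]],[[0,0,0],[0,0,-0.142]],[[0,0,0],[0,0,-0.142]],[[0,0,0],[0,0,-0.142]],[[0,0,0],[0,0,-0.142]]]}' -1
python3 -m inch '{"moves":[[[0,0,0],[0,0,-0.142]],[[0,0,0],[0,0,-0.142]],[[0,0,0],[0,0,-0.142]],[[0,0,0],[0,0,-0.142]],[[0,0,0],[0,0,-0.142]]]}'
python3 -m inch '{"moves":[[[0,0,0],[0,0,-0.142]],[[0,0,0],[0,0,-0.142]],[[0,0,0],[0,0,-0.142]],[[0,0,0],[0,0,-0.142]],[[0,0,0],[0,0,-0.142]]]}'
python3 -c "
from h import *
plan([.591,.3135,.17],np.radians(56.1))"
```

```text
time_s: 0.6
eef_pos: [0.2225, -0.5026, 0.2308]
orientation: [-2.65, -1.685, -0.0]
force: [-0.1, 0.4, -0.1]
opening: 0.0856
grip_force: 0.0
time_s: 1.1
eef_pos: [0.2226, -0.5026, 0.2308]
orientation: [-1.899, -2.501, -0.001]
force: [0.3, -0.6, 0.9]
opening: 0.0855
grip_force: 0.0
time_s: 1.6
eef_pos: [0.2226, -0.5026, 0.2308]
orientation: [-0.912, -3.006, -0.001]
force: [-0.8, 0.9, 0.6]
opening: 0.0855
grip_force: 0.0
t 1.6 pos [ 0.2226 -0.5026  0.2308] ydir 56.26 zax [-0.     0.001 -1.   ] q [-1.29  0.33 -0.19  1.05 -0.   -0.7 ] F [-0.8  0.9  0.6] op 0.0855 gf 0.0 -> [146.9 883.2  61.5] 0.003
```

```bash

python3 -m inch '{"moves":[[[7.3,44,1],[0,0,0]],[[7.3,44,1],[0,0,0]],[[7.3,44,1],[0,0,0]],[[7.3,44,1],[0,0,0]],[[7.3,44,1],[0,0,0]]]}' -1
python3 -m inch '{"moves":[[[7.3,44,1],[0,0,0]],[[7.3,44,1],[0,0,0]],[[7.3,44,1],[0,0,0]],[[7.3,44,1],[0,0,0]],[[7.3,44,1],[0,0,0]]]}'|head -2
python3 -m inch '{"moves":[[[7.3,44,5],[0,0,0]],[[7.3,44,5],[0,0,0]],[[7.3,44,5],[0,0,0]],[[7.3,44,5],[0,0,0]],[[7.3,44,5],[0,0,0]]]}'|head -2
python3 -m inch '{"moves":[[[7.3,44,5],[0,0,0]],[[7.3,44,5],[0,0,0]],[[7.3,44,5],[0,0,0]],[[7.3,44,5],[0,0,0]],[[0,0,0],[0,0,0]]]}'|head -2
python3 -c "
from h import *
plan([.591,.3135,.17],np.radians(56.1))
cv2.imwrite('pics/t1.png',cv2.resize(arm.grab_frame('top')[120:300,150:390,::-1],None,fx=3,fy=3))"
```

```text
time_s: 2.1
eef_pos: [0.3159, -0.2984, 0.2259]
orientation: [-0.922, -3.003, -0.001]
force: [0.1, -0.7, -0.3]
opening: 0.0856
grip_force: 0.0
time_s: 2.6
eef_pos: [0.409, -0.0958, 0.2212]
time_s: 3.1
eef_pos: [0.502, 0.107, 0.1958]
time_s: 3.6
eef_pos: [0.5769, 0.2716, 0.1741]
t 3.6 pos [0.5769 0.2716 0.1741] ydir 56.21 zax [-0.001  0.001 -1.   ] q [ 0.32  0.53 -0.03  1.01  0.    0.91] F [0.1 0.9 0.1] op 0.0852 gf 0.0 -> [11.6 42.6  4.2] 0.002
```

View pics/t1.png

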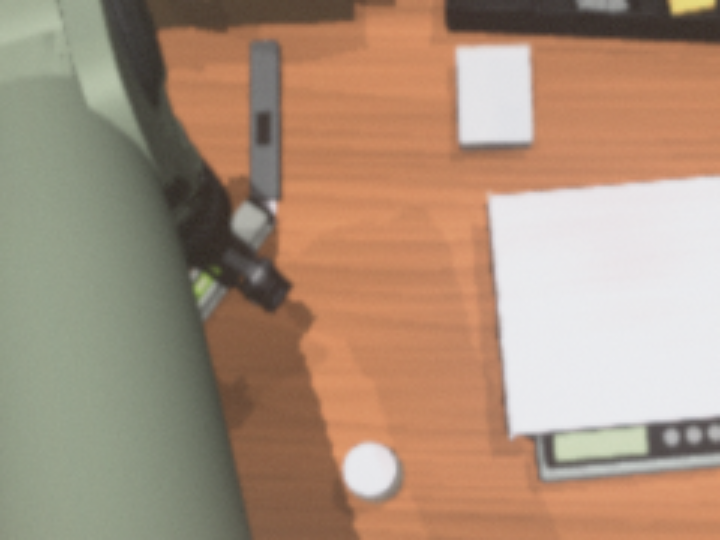

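```bash

python3 -m inch '{"moves":[[[11.6,42.6,4],[0,0,0.002]],[[0,0,35],[0,0,0]],[[0,0,35],[0,0,0]],[[0,0,35],[0,0,0]],[[0,0,0],[0,0,0]]]}' -1
python3 -c "
from h import *
plan([.591,.3135,.009],np.radians(56.1))
cv2.imwrite('pics/s2.png',cv2.resize(arm.grab_frame('scene')[130:280,340:520,::-1],None,fx=4,fy=4))"
```

```text
time_s: 4.15
eef_pos: [0.586, 0.306, 0.0621]
orientation: [-0.923, -2.994, 0.011]
force: [-1.1, -0.1, -0.7]
opening: 0.0856
grip_force: 0.0
t 4.15 pos [0.586  0.306  0.0621] ydir 55.74 zax [-0.01  -0.004 -1.   ] q [ 0.37  0.68 -0.07  0.83 -0.    0.97] F [-1.1 -0.1 -0.7] op 0.0856 gf 0.0 -> [-0.2  9.5 53. ] -0.006
```

View pics/s2.png

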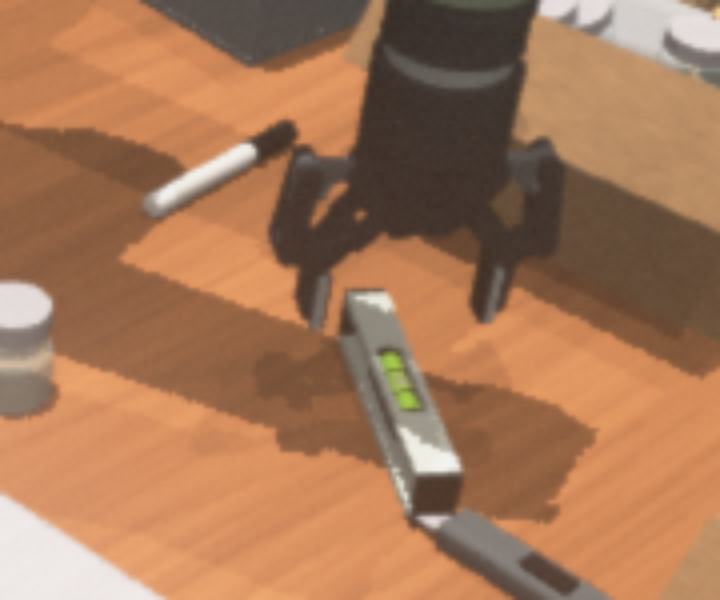

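```bash

python3 -m inch '{"moves":[[[0,7,0],[0,0,0]],[[0,0,15],[0,0,0]],[[0,0,0],[0,0,0]],[[0,0,0],[0,0,0]]]}' -1|head -2
python3 -c "
from h import *
plan([.591,.3135,.009],np.radians(56.1))"
```

```text
time_s: 4.6
eef_pos: [0.5944, 0.3148, 0.0525]
t 4.6 pos [0.5944 0.3148 0.0525] ydir 55.81 zax [-0. -0. -1.] q [ 0.38  0.7  -0.06  0.82 -0.    0.97] F [-0.4  0.4 -0.3] op 0.0853 gf 0.0 -> [ 2.1 -2.9 43.5] -0.005
```

```bash

python3 -m inch '{"moves":[[[2,-3,0],[0,0,-0.005]],[[0,0,22],[0,0,0]],[[0,0,21],[0,0,0]],[[0,0,0],[0,0,0]],[[0,0,0],[0,0,0]]]}' -1
python3 -m inch '{"moves":[[[0,0,0],[0,0,0]],[[0,0,0],[0,0,0]],[[0,0,0],[0,0,0]],[[0,0,0],[0,0,0]],[[0,0,0],[0,0,0]]]}' 1
python3 -m inch '{"moves":[[[0,0,0],[0,0,0]],[[0,0,0],[0,0,0]],[[0,0,0],[0,0,0]]]}'
python3 -c "
from h import *
plan([.591,.3135,.16])"
```

```text
time_s: 5.1
eef_pos: [0.5908, 0.3134, 0.0096]
orientation: [-0.916, -3.005, 0.001]
force: [0.1, 0.3, 0.0]
opening: 0.085
grip_force: 0.0
time_s: 5.6
eef_pos: [0.5916, 0.3137, 0.01]
orientation: [0.916, 3.004, 0.001]
force: [-1.3, -1.0, 1.5]
opening: 0.0228
grip_force: 60.8
time_s: 5.9
eef_pos: [0.5916, 0.3136, 0.01]
orientation: [0.916, 3.004, 0.001]
force: [-0.9, -0.6, 5.5]
opening: 0.0231
grip_force: 61.1
t 5.9 pos [0.5916 0.3136 0.01  ] ydir 56.09 zax [ 0.001  0.    -1.   ] q [ 0.38  0.74 -0.1   0.73 -0.    0.97] F [-0.9 -0.6  5.5] op 0.0231 gf 61.12553358078003 -> [   0.3   -0.3 -150. ]
```

```bash

python3 -m inch '{"moves":[[[0,0,-10],[0,0,0]],[[0,0,-30],[0,0,0]],[[0,0,-35],[0,0,0]],[[0,0,-35],[0,0,0]],[[0,0,-30],[0,0,0]]]}' |head -2
python3 -m inch '{"moves":[[[0,0,0],[0,0,0.1]],[[0,0,0],[0,0,0.14]],[[0,0,0],[0,0,0.14]],[[0,0,0],[0,0,0.14]],[[0,0,0],[0,0,0.14]]]}'
python3 -m inch '{"moves":[[[0,0,0],[0,0,0.14]],[[0,0,0],[0,0,0.08]],[[0,0,0],[0,0,0]],[[0,0,0],[0,0,0]]]}'
python3 -c "
from h import *
plan([.574,-.036,.1],np.radians(5.6))
cv2.imwrite('pics/s3.png',arm.grab_frame('scene')[:,:,::-1])"
```

```text
time_s: 6.4
eef_pos: [0.5905, 0.3133, 0.1506]
time_s: 6.9
eef_pos: [0.5901, 0.3131, 0.1485]
orientation: [-1.847, -2.54, 0.003]
force: [-0.7, -0.6, -3.6]
opening: 0.0229
grip_force: 60.0
time_s: 7.3
eef_pos: [0.5905, 0.3132, 0.1488]
orientation: [-2.106, -2.33, 0.002]
force: [0.0, 0.0, -4.5]
opening: 0.0231
grip_force: 60.0
t 7.3 pos [0.5905 0.3132 0.1488] ydir 5.77 zax [-0.001 -0.001 -1.   ] q [0.38 0.6  0.04 1.   0.   1.85] F [ 0.   0.  -4.5] op 0.0231 gf 60.03777623176575 -> [-345.8  -51.5   49. ] 0.003
```

View pics/s3.png

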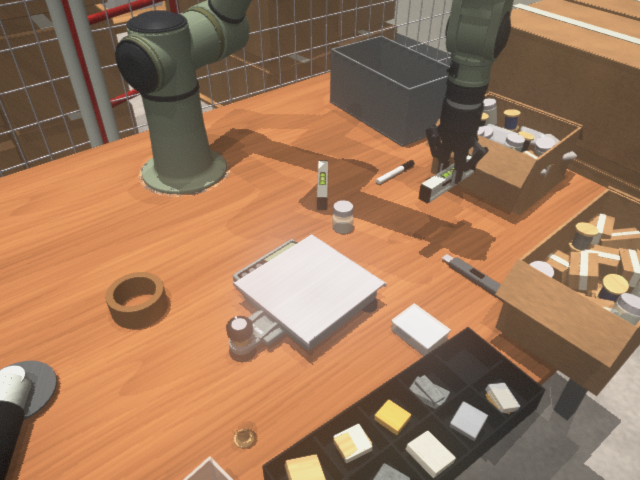

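The level is held upright above the table at about (445,182), and the knife stayed put. I'll carry the level to the pan.

```bash

python3 -m inch '{"moves":[[[-20,-3,0],[0,0,0]],[[-35,-5,0],[0,0,0]],[[-40,-6,0],[0,0,0]],[[-40,-6,0],[0,0,0]],[[-40,-6,0],[0,0,0]]]}' |head -2
python3 -m inch '{"moves":[[[-40,-6,0],[0,0,0]],[[-40,-6,0],[0,0,0]],[[-40,-6,0],[0,0,0]],[[-30,-5,10],[0,0,0]],[[-20,-2,20],[0,0,0]]]}' |head -2
python3 -m inch '{"moves":[[[0,0,19],[0,0,0.003]],[[0,0,0],[0,0,0]],[[0,0,0],[0,0,0]]]}' |head -2
python3 -c "
from h import *
plan([.574,-.036,.068],np.radians(5.6))"
```

```text
time_s: 7.85
eef_pos: [0.5821, 0.1354, 0.1494]
time_s: 8.35
eef_pos: [0.5756, -0.0376, 0.1207]
time_s: 8.65
eef_pos: [0.5741, -0.0347, 0.1004]
t 8.65 pos [ 0.5741 -0.0347  0.1004] ydir 5.54 zax [-0.001  0.    -1.   ] q [-0.19  0.49 -0.3   0.78  0.    1.29] F [ 0.6 -0.2 -2.1] op 0.0225 gf 59.87633407115936 -> [-1.3 -0.2 32.4] -0.001
```

```bash

python3 -m inch '{"moves":[[[-1,0,15],[0,0,0]],[[0,0,12],[0,0,0]],[[0,0,3],[0,0,0]],[[0,0,0],[0,0,0]],[[0,0,0],[0,0,0]]]}' |head -4
python3 -m inch '{"moves":[[[0,0,2],[0,0,0]],[[0,0,0],[0,0,0]],[[0,0,0],[0,0,0]]]}' |head -4
```

```text
time_s: 9.15
eef_pos: [0.5749, -0.0357, 0.0708]
orientation: [2.111, 2.326, 0.001]
force: [-0.0, 1.0, -3.5]
time_s: 9.45
eef_pos: [0.5747, -0.0359, 0.0685]
orientation: [2.112, 2.325, 0.0]
force: [-0.2, 0.3, -3.7]
```

```bash

python3 -m inch '{"moves":[[[0,0,1],[0,0,0]],[[0,0,0],[0,0,0]],[[0,0,0],[0,0,0]]]}' |head -4
python3 -m inch '{"moves":[[[0,0,1],[0,0,0]],[[0,0,0],[0,0,0]],[[0,0,0],[0,0,0]]]}' |head -4
```

```text
time_s: 9.75
eef_pos: [0.5748, -0.0361, 0.0676]
orientation: [2.112, 2.325, 0.0]
force: [-0.6, -0.7, -1.4]
time_s: 10.05
eef_pos: [0.5749, -0.0361, 0.0674]
orientation: [2.112, 2.325, 0.001]
force: [-3.5, -1.6, 7.1]
```

```bash

python3 -m inch '{"moves":[[[0,0,0],[0,0,0]],[[0,0,0],[0,0,0]],[[0,0,0],[0,0,0]],[[0,0,0],[0,0,0]],[[0,0,0],[0,0,0]]]}' -1 
python3 -m inch '{"moves":[[[0,0,-20],[0,0,0]],[[0,0,-30],[0,0,0]],[[0,0,-35],[0,0,0]],[[0,0,0],[0,0,-0.14]],[[0,0,0],[0,0,-0.14]]]}' |head -4
python3 -c "
from h import *
plan([.590,-.199,.155])"
```

```text
time_s: 10.55
eef_pos: [0.5746, -0.0359, 0.0662]
orientation: [-2.112, -2.325, 0.0]
force: [0.4, 1.2, -0.7]
opening: 0.0849
grip_force: 0.0
time_s: 11.05
eef_pos: [0.5756, -0.0361, 0.1528]
orientation: [1.758, 2.6, 0.002]
force: [-0.0, -0.4, 0.1]
t 11.05 pos [ 0.5756 -0.0361  0.1528] ydir 21.87 zax [ 0.003 -0.001 -1.   ] q [-0.19  0.43 -0.24  0.89 -0.    1.  ] F [-0.  -0.4  0.1] op 0.0853 gf 0.0 -> [-156.6  -47.3   -2. ]
```

```bash

python3 -m inch '{"moves":[[[-30,-9,0],[0,0,0]],[[-42,-13,0],[0,0,0]],[[-42,-13,0],[0,0,0]],[[-42,-12,0],[0,0,0]],[[0,0,0],[0,0,-0.14]]]}' |head -2
python3 -m inch '{"moves":[[[0,0,0],[0,0,-0.145]],[[0,0,0],[0,0,-0.145]],[[0,0,0],[0,0,-0.145]],[[0,0,0],[0,0,-0.145]],[[0,0,0],[0,0,-0.145]]]}' |head -2
python3 -m inch '{"moves":[[[0,0,0],[0,0,-0.145]],[[0,0,0],[0,0,-0.145]],[[0,0,0],[0,0,-0.145]],[[0,0,0],[0,0,-0.145]],[[0,0,0],[0,0,-0.145]]]}' |head -2
python3 -m inch '{"moves":[[[0,0,0],[0,0,-0.145]],[[0,0,0],[0,0,-0.145]],[[0,0,0],[0,0,-0.145]],[[0,0,0],[0,0,-0.145]],[[0,0,0],[0,0,-0.145]]]}' |head -2
python3 -m inch '{"moves":[[[0,0,0],[0,0,-0.145]],[[0,0,0],[0,0,-0.145]],[[0,0,0],[0,0,-0.145]],[[0,0,0],[0,0,-0.145]],[[0,0,0],[0,0,0]]]}' |head -2
python3 - <<'E'
from h import *
plan([.590,-.199,.155])
s=arm.grab_frame('scene')[200:370,200:400,::-1];t=arm.grab_frame('top')[170:290,300:460,::-1]
o=np.zeros((560,800,3),np.uint8)
o[:510,:]=0
a=cv2.resize(s,(400,340),interpolation=cv2.INTER_CUBIC);b=cv2.resize(t,(400,300),interpolation=cv2.INTER_CUBIC)
o[:340,:400]=a;o[:300,400:]=b
v=proj('top',[.575,-.036,.092]).astype(int);w=proj('scene',[.575,-.036,.092]).astype(int)
T=arm.grab_frame('top')[v[1]-25:v[1]+25,v[0]-45:v[0]+45,::-1]
o[340:560,400:796]=cv2.resize(T,(396,220),interpolation=cv2.INTER_CUBIC)
S=arm.grab_frame('scene')[w[1]-25:w[1]+25,w[0]-45:w[0]+45,::-1]
o[340:560,:396]=cv2.resize(S,(396,220),interpolation=cv2.INTER_CUBIC)
cv2.imwrite('pics/k4.png',o)
E
```

```text
time_s: 11.55
eef_pos: [0.5887, -0.204, 0.1512]
time_s: 12.05
eef_pos: [0.588, -0.1983, 0.1511]
time_s: 12.55
eef_pos: [0.5881, -0.1982, 0.1511]
time_s: 13.05
eef_pos: [0.588, -0.1982, 0.1511]
time_s: 13.55
eef_pos: [0.588, -0.1982, 0.1511]
t 13.55 pos [ 0.588  -0.1982  0.1511] ydir -172.6 zax [-0.  0. -1.] q [-0.44  0.51 -0.11  0.94  0.   -2.14] F [-0.5  0.1  0.1] op 0.0854 gf 0.0 -> [ 1.  -1.8 -3.9]
```

View pics/k4.png

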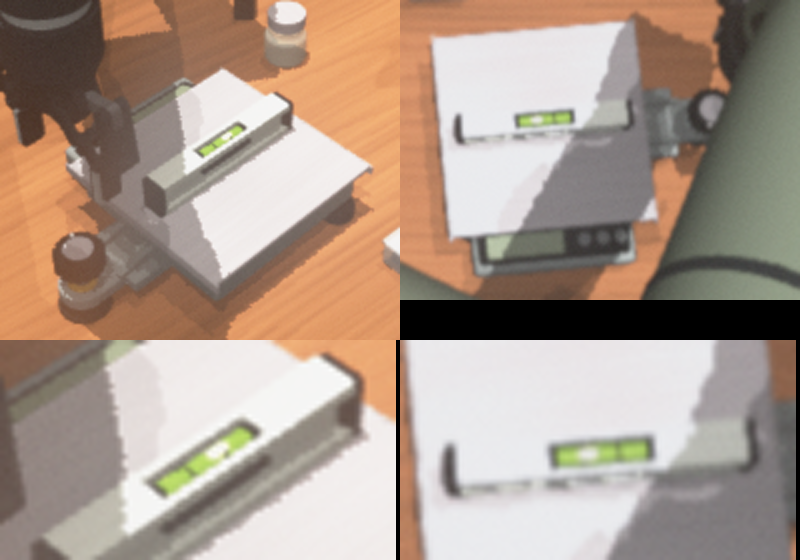

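The level stands in the middle of the pan. Its bubble is off towards +y by about 13 px of the 100 px window, roughly 8 mm. I'll go down onto the knob.

```bash

python3 -m inch '{"moves":[[[1,-1.8,20],[0,0,0]],[[0,0,35],[0,0,0]],[[0,0,35],[0,0,0]],[[0,0,15],[0,0,0]],[[0,0,0],[0,0,0]]]}' -1|head -4
python3 -m inch '{"moves":[[[0,0,0],[0,0,0]],[[0,0,0],[0,0,0]],[[0,0,0],[0,0,0]],[[0,0,0],[0,0,0]],[[0,0,0],[0,0,0]]]}' 1
python3 -c "
from h import *
plan([.590,-.199,.046]);print(arm.state()['moment'])"
```

```text
time_s: 14.25
eef_pos: [0.5878, -0.198, 0.0434]
orientation: [2.358, -2.074, -0.008]
force: [-0.0, 0.4, -0.1]
time_s: 14.75
eef_pos: [0.59, -0.1997, 0.0482]
orientation: [2.359, -2.073, 0.002]
force: [-3.6, -1.8, 6.3]
opening: 0.0404
grip_force: 60.2
t 14.75 pos [ 0.59   -0.1997  0.0482] ydir -172.61 zax [ 0.001 -0.002 -1.   ] q [-0.44  0.62 -0.22  0.73 -0.   -2.14] F [-3.6 -1.8  6.3] op 0.0404 gf 60.167983174324036 -> [-0.7 -0.1  2.2]
[-0.06778316  0.70998812  0.01788313]
```

```bash

python3 -m inch '{"moves":[[[0,0,0],[0,0,0.08]],[[0,0,0],[0,0,0.12]],[[0,0,0],[0,0,0.12]],[[0,0,0],[0,0,0.12]],[[0,0,0],[0,0,0.12]]]}'
python3 -m inch '{"moves":[[[0,0,0],[0,0,0.14]],[[0,0,0],[0,0,0.14]],[[0,0,0],[0,0,0.14]],[[0,0,0],[0,0,0.14]],[[0,0,0],[0,0,0.14]]]}'
python3 -m inch '{"moves":[[[0,0,0],[0,0,0.14]],[[0,0,0],[0,0,0.14]],[[0,0,0],[0,0,0.14]],[[0,0,0],[0,0,0.14]],[[0,0,0],[0,0,0.14]]]}'|head -4
python3 -m inch '{"moves":[[[0,0,0],[0,0,0.14]],[[0,0,0],[0,0,0.14]],[[0,0,0],[0,0,0.14]],[[0,0,0],[0,0,0.14]],[[0,0,0],[0,0,0]]]}'
python3 -m inch '{"moves":[[[0,0,0],[0,0,0]],[[0,0,0],[0,0,0]],[[0,0,0],[0,0,0]],[[0,0,0],[0,0,0]],[[0,0,0],[0,0,0]]]}'|head -1
python3 -m inch '{"moves":[[[0,0,0],[0,0,0]],[[0,0,0],[0,0,0]],[[0,0,0],[0,0,0]],[[0,0,0],[0,0,0]],[[0,0,0],[0,0,0]]]}'|head -1
python3 -m inch '{"moves":[[[0,0,0],[0,0,0]],[[0,0,0],[0,0,0]],[[0,0,0],[0,0,0]],[[0,0,0],[0,0,0]],[[0,0,0],[0,0,0]]]}'|head -1
cat > look.py <<'E'
from h import *
import sys
plan([.590,-.199,.046])
o=np.zeros((300,800,3),np.uint8)
v=proj('top',[.575,-.036,.092]).astype(int);w=proj('scene',[.575,-.036,.092]).astype(int)
T=arm.grab_frame('top')[v[1]-15:v[1]+15,v[0]-20:v[0]+20,::-1]
o[:,400:]=cv2.resize(T,(400,300),interpolation=cv2.INTER_CUBIC)
S=arm.grab_frame('scene')[w[1]-15:w[1]+15,w[0]-20:w[0]+20,::-1]
o[:,:400]=cv2.resize(S,(400,300),interpolation=cv2.INTER_CUBIC)
cv2.imwrite(sys.argv[1],o)
E
python3 look.py pics/b5.png
```

```text
time_s: 15.25
eef_pos: [0.5907, -0.1999, 0.0482]
orientation: [-1.689, 2.649, -0.004]
force: [-1.9, -0.8, 5.1]
opening: 0.0403
grip_force: 60.0
time_s: 15.75
eef_pos: [0.5913, -0.2004, 0.0482]
orientation: [-0.676, 3.066, -0.006]
force: [-0.4, -3.1, 2.8]
opening: 0.0404
grip_force: 60.0
time_s: 16.25
eef_pos: [0.5914, -0.2014, 0.0482]
orientation: [0.417, 3.11, -0.007]
force: [0.4, -4.9, 2.2]
time_s: 16.75
eef_pos: [0.5911, -0.202, 0.0483]
orientation: [1.256, 2.875, -0.007]
force: [-2.0, -5.6, 2.4]
opening: 0.0404
grip_force: 60.1
time_s: 17.25
time_s: 17.75
time_s: 18.25
t 18.25 pos [ 0.5911 -0.202   0.0482] ydir 42.92 zax [ 0.002 -0.006 -1.   ] q [-0.45  0.63 -0.21  0.73 -0.    0.38] F [-0.7 -6.5  3.1] op 0.0401 gf 60.125019550323486 -> [2.9 1.3 2.2]
```

View pics/b5.png

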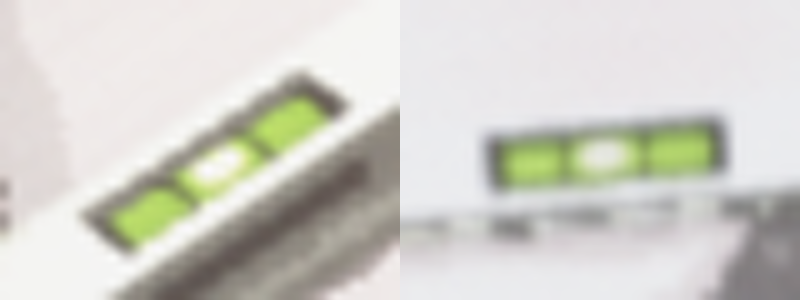

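The bubble is now nearly midway between the lines. In the top crop it is at x≈601, with the lines at 566 and 645. I'll measure that with a profile.

```bash
cat > prof.py <<'E'
from h import *
# sample the vial line in top view: level axis = pan y through centre
s=np.arange(-32,32.1,.5)/1000;a=np.radians(95.6)
for n in('top','scene'):
    im=arm.grab_frame(n).astype(np.float32)
    best=None
    for off in np.arange(-6,6.1,.5)/1000:
      X=[proj(n,[.575+np.cos(a)*t-np.sin(a)*off,-.036+np.sin(a)*t+np.cos(a)*off,.092]) for t in s]
      X=np.array(X,np.float32)
      p=cv2.remap(im,X[:,:1].copy(),X[:,1:].copy(),cv2.INTER_CUBIC)[:,0]
      green=(p[:,1]-p[:,2]).clip(0).sum()
      if best is None or green>best[0]:best=(green,off,p)
    p=best[2];print(n,best[1]);print('s ',(s*1000)[::2].astype(int).tolist());print('B',p[::2,2].astype(int).tolist());print('G',p[::2,1].astype(int).tolist())
E
python3 prof.py
```

```text
top 0.0005
s  [-32, -31, -30, -29, -28, -27, -26, -25, -24, -23, -22, -21, -20, -19, -18, -17, -16, -15, -14, -13, -12, -11, -10, -9, -8, -7, -6, -5, -4, -3, -2, -1, 0, 1, 2, 3, 4, 5, 6, 7, 8, 9, 10, 11, 12, 13, 14, 15, 16, 17, 18, 19, 20, 21, 22, 23, 24, 25, 26, 27, 28, 29, 30, 31, 32]
B [238, 237, 239, 233, 208, 176, 137, 108, 89, 86, 97, 103, 105, 107, 108, 109, 109, 108, 108, 108, 108, 107, 107, 103, 97, 99, 105, 117, 134, 150, 171, 186, 200, 207, 209, 210, 208, 200, 193, 180, 156, 136, 116, 106, 102, 100, 103, 106, 109, 111, 112, 111, 110, 108, 107, 107, 105, 98, 92, 94, 101, 126, 155, 186, 214]
G [236, 234, 236, 230, 204, 169, 139, 122, 123, 143, 174, 197, 203, 207, 209, 209, 209, 209, 209, 211, 210, 207, 203, 193, 179, 175, 185, 200, 211, 216, 221, 224, 225, 227, 227, 228, 228, 226, 225, 222, 213, 205, 193, 181, 176, 182, 193, 203, 209, 214, 214, 213, 213, 212, 209, 208, 196, 177, 157, 135, 123, 131, 153, 183, 209]
scene -0.006
s  [-32, -31, -30, -29, -28, -27, -26, -25, -24, -23, -22, -21, -20, -19, -18, -17, -16, -15, -14, -13, -12, -11, -10, -9, -8, -7, -6, -5, -4, -3, -2, -1, 0, 1, 2, 3, 4, 5, 6, 7, 8, 9, 10, 11, 12, 13, 14, 15, 16, 17, 18, 19, 20, 21, 22, 23, 24, 25, 26, 27, 28, 29, 30, 31, 32]
B [243, 238, 222, 182, 134, 104, 95, 100, 107, 104, 103, 104, 104, 105, 106, 110, 107, 102, 103, 101, 97, 94, 97, 107, 112, 127, 147, 166, 178, 188, 202, 200, 194, 187, 177, 157, 133, 117, 104, 91, 89, 93, 98, 101, 101, 104, 106, 100, 100, 103, 103, 101, 99, 100, 96, 88, 87, 87, 95, 120, 155, 202, 233, 241, 243]
G [245, 241, 225, 186, 142, 128, 147, 179, 208, 214, 212, 212, 213, 214, 214, 215, 214, 213, 210, 203, 185, 164, 167, 192, 209, 220, 227, 231, 232, 234, 236, 236, 235, 233, 232, 229, 223, 217, 200, 169, 152, 163, 190, 212, 215, 214, 214, 212, 212, 212, 213, 212, 212, 205, 178, 143, 113, 97, 103, 127, 163, 210, 238, 244, 245]
```

```bash

python3 -m inch '{"moves":[[[0,0,0],[0,0,0]],[[0,0,0],[0,0,0]],[[0,0,0],[0,0,0]],[[0,0,0],[0,0,0]],[[0,0,0],[0,0,0]]]}' -1 
python3 -m inch '{"moves":[[[0,0,-20],[0,0,0]],[[0,0,-35],[0,0,0]],[[0,0,-35],[0,0,0]],[[0,0,-10],[0,0,0]],[[0,0,0],[0,0,-0.13]]]}' |head -4
python3 -m inch '{"moves":[[[0,0,0],[0,0,-0.13]],[[0,0,0],[0,0,-0.13]],[[0,0,0],[0,0,-0.13]],[[0,0,0],[0,0,-0.13]],[[0,0,0],[0,0,-0.13]]]}' |head -2
python3 -m inch '{"moves":[[[0,0,0],[0,0,-0.13]],[[0,0,0],[0,0,-0.01]],[[0,0,0],[0,0,0]],[[0,0,0],[0,0,0]],[[0,0,0],[0,0,0]]]}' |head -2
python3 -m inch '{"moves":[[[0,0,0],[0,0,0]],[[0,0,0],[0,0,0]],[[0,0,0],[0,0,0]],[[0,0,0],[0,0,0]],[[0,0,0],[0,0,0]]]}' |head -2
python3 prof.py
python3 -c "
from h import *
plan([.575,-.036,.13],np.radians(95.6))"
```

```text
time_s: 18.95
eef_pos: [0.59, -0.1988, 0.0463]
orientation: [-1.252, -2.881, -0.0]
force: [-0.1, -0.7, -0.3]
opening: 0.085
grip_force: 0.0
time_s: 19.45
eef_pos: [0.5915, -0.1996, 0.1487]
orientation: [1.056, 2.954, -0.001]
force: [-0.1, -0.3, 0.1]
time_s: 19.95
eef_pos: [0.5896, -0.1988, 0.1455]
time_s: 20.45
eef_pos: [0.59, -0.199, 0.1462]
time_s: 20.95
eef_pos: [0.59, -0.199, 0.1463]
top 0.0005
s  [-32, -31, -30, -29, -28, -27, -26, -25, -24, -23, -22, -21, -20, -19, -18, -17, -16, -15, -14, -13, -12, -11, -10, -9, -8, -7, -6, -5, -4, -3, -2, -1, 0, 1, 2, 3, 4, 5, 6, 7, 8, 9, 10, 11, 12, 13, 14, 15, 16, 17, 18, 19, 20, 21, 22, 23, 24, 25, 26, 27, 28, 29, 30, 31, 32]
B [238, 236, 238, 232, 207, 175, 137, 110, 91, 85, 93, 99, 102, 106, 108, 108, 109, 109, 109, 110, 109, 107, 105, 102, 99, 102, 106, 115, 132, 149, 170, 184, 197, 204, 206, 208, 208, 200, 192, 178, 155, 136, 117, 107, 102, 102, 106, 109, 111, 113, 112, 111, 111, 111, 110, 108, 104, 97, 92, 94, 101, 126, 154, 185, 213]
G [235, 233, 234, 228, 202, 168, 138, 123, 125, 144, 172, 193, 200, 205, 208, 208, 209, 209, 210, 211
[... 631 characters left out ...]
106, 112, 128, 148, 167, 178, 189, 204, 202, 196, 189, 180, 160, 136, 119, 105, 91, 88, 93, 100, 104, 102, 106, 109, 103, 103, 103, 102, 101, 100, 101, 95, 86, 85, 86, 98, 124, 158, 205, 235, 242, 244]
G [245, 242, 227, 188, 144, 129, 150, 184, 211, 215, 214, 215, 216, 215, 214, 215, 214, 214, 212, 205, 186, 165, 168, 193, 211, 221, 228, 232, 233, 235, 238, 239, 237, 235, 234, 232, 226, 219, 201, 171, 155, 166, 193, 215, 218, 217, 217, 216, 215, 215, 214, 213, 214, 208, 180, 144, 113, 97, 104, 131, 167, 213, 240, 245, 245]
t 21.05 pos [ 0.59   -0.199   0.1463] ydir 95.74 zax [-0. -0. -1.] q [-0.44  0.52 -0.11  0.93 -0.   -0.54] F [ 0.   0.1 -0.8] op 0.0856 gf 0.0 -> [ -1.4 163.7  16.3] 0.002
```

```bash

python3 -m inch '{"moves":[[[0,30,0],[0,0,0]],[[-1,45,0],[0,0,0]],[[0,45,0],[0,0,0]],[[0,44,0],[0,0,0]],[[0,0,0],[0,0,0]]]}' |head -2
python3 -m inch '{"moves":[[[0,0,15],[0,0,0]],[[0,0,15],[0,0,0]],[[0,0,0],[0,0,0]],[[0,0,0],[0,0,0]],[[0,0,0],[0,0,0]]]}' |head -4
python3 -c "
from h import *
plan([.575,-.036,.09],np.radians(95.6))"
```

```text
time_s: 21.55
eef_pos: [0.5734, -0.0308, 0.1463]
time_s: 22.05
eef_pos: [0.5752, -0.0363, 0.117]
orientation: [-0.156, 3.137, -0.001]
force: [0.2, -0.3, 0.6]
t 22.05 pos [ 0.5752 -0.0363  0.117 ] ydir 95.71 zax [ 0.001 -0.    -1.   ] q [-0.19  0.47 -0.28  0.81 -0.   -0.29] F [ 0.2 -0.3  0.6] op 0.0857 gf 0.0 -> [ 0.2  0.4 27. ] 0.002
```

```bash

python3 -m inch '{"moves":[[[0,0,12],[0,0,0]],[[0,0,11],[0,0,0]],[[0,0,0],[0,0,0]],[[0,0,0],[0,0,0]]]}' |sed -n '2p;4p'
for i in 1; do python3 -m inch '{"moves":[[[0,0,2],[0,0,0]],[[0,0,2],[0,0,0]],[[0,0,0],[0,0,0]]]}' |sed -n '2p;4p'
python3 -m inch '{"moves":[[[0,0,2],[0,0,0]],[[0,0,2],[0,0,0]],[[0,0,0],[0,0,0]]]}' |sed -n '2p;4p';done
python3 -c "
from h import *
cv2.imwrite('pics/s6.png',cv2.resize(arm.grab_frame('scene')[170:330,200:400,::-1],None,fx=3,fy=3))"
```

```text
eef_pos: [0.574, -0.0357, 0.0926]
force: [0.0, 0.0, 0.0]
eef_pos: [0.5746, -0.0357, 0.0892]
force: [-0.5, -0.5, -0.2]
eef_pos: [0.5744, -0.0357, 0.085]
force: [-0.1, -0.4, 0.6]
```

View pics/s6.png

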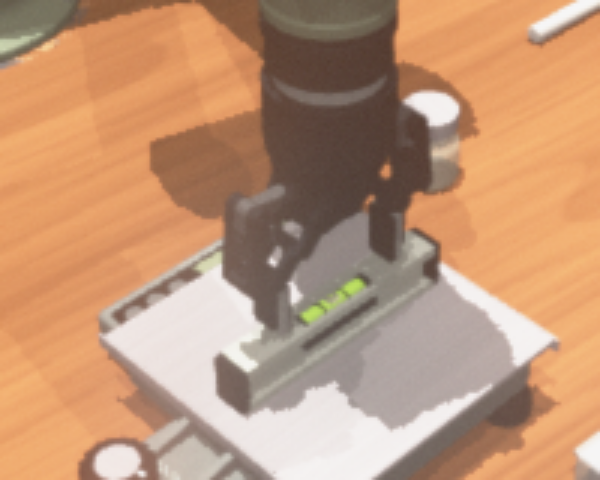

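The fingertips straddle the vial, just above the solid parts of the top face at about (280,335) and (388,255). I'll keep lowering in small steps.

```bash

python3 -m inch '{"moves":[[[0,0,2],[0,0,0]],[[0,0,0],[0,0,0]],[[0,0,0],[0,0,0]]]}' |sed -n '2p;4p'
python3 -m inch '{"moves":[[[0,0,2],[0,0,0]],[[0,0,0],[0,0,0]],[[0,0,0],[0,0,0]]]}' |sed -n '2p;4p'
python3 -m inch '{"moves":[[[0,0,1],[0,0,0]],[[0,0,0],[0,0,0]],[[0,0,0],[0,0,0]]]}' |sed -n '2p;4p'
```

```text
eef_pos: [0.5746, -0.0357, 0.0832]
force: [0.4, 0.5, 0.6]
eef_pos: [0.5746, -0.0358, 0.0812]
force: [-0.4, -0.0, -0.1]
eef_pos: [0.5746, -0.0358, 0.0803]
force: [0.5, -0.5, -0.0]
```

```bash

python3 -m inch '{"moves":[[[0,0,1],[0,0,0]],[[0,0,0],[0,0,0]],[[0,0,0],[0,0,0]]]}' |sed -n '2p;4p'
python3 -m inch '{"moves":[[[0,0,1],[0,0,0]],[[0,0,0],[0,0,0]],[[0,0,0],[0,0,0]]]}' |sed -n '2p;4p'
```

```text
eef_pos: [0.5746, -0.0357, 0.0792]
force: [-1.1, -0.3, 0.5]
eef_pos: [0.5748, -0.0358, 0.0788]
force: [-2.4, -0.3, 5.4]
```

```bash

python3 -m inch '{"moves":[[[0,0,1],[0,0,0]],[[0,0,0],[0,0,0]],[[0,0,0],[0,0,0]]]}' |sed -n '2p;4p'
python3 -m inch '{"moves":[[[0,0,0.5],[0,0,0]],[[0,0,0],[0,0,0]],[[0,0,0],[0,0,0]],[[0,0,0],[0,0,0]],[[0,0,0],[0,0,0]]]}' |sed -n '2p;4p'
```

```text
eef_pos: [0.5748, -0.0357, 0.0788]
force: [-4.3, -0.2, 13.2]
eef_pos: [0.5749, -0.0358, 0.0788]
force: [-5.1, -0.4, 16.5]
```

```bash

for i in 1; do python3 -m inch '{"moves":[[[0,0,0],[0,0,0]],[[0,0,0],[0,0,0]],[[0,0,0],[0,0,0]],[[0,0,0],[0,0,0]],[[0,0,0],[0,0,0]]]}' |sed -n '4p'
python3 -m inch '{"moves":[[[0,0,0],[0,0,0]],[[0,0,0],[0,0,0]],[[0,0,0],[0,0,0]],[[0,0,0],[0,0,0]],[[0,0,0],[0,0,0]]]}' |sed -n '4p'
python3 -m inch '{"moves":[[[0,0,0],[0,0,0]],[[0,0,0],[0,0,0]],[[0,0,0],[0,0,0]],[[0,0,0],[0,0,0]],[[0,0,0],[0,0,0]]]}' |sed -n '1p;2p;4p';done
python3 look.py pics/b7.png
```

```text
force: [-5.2, -0.2, 16.9]
force: [-4.7, 0.5, 17.1]
time_s: 26.9
eef_pos: [0.5749, -0.0358, 0.0788]
force: [-5.3, 0.7, 16.1]
t 26.9 pos [ 0.5749 -0.0358  0.0788] ydir 95.75 zax [ 0.001 -0.    -1.   ] q [-0.19  0.51 -0.33  0.73  0.   -0.29] F [-5.3  0.7 16.1] op 0.0856 gf 8.079311151523143 -> [   1.3 -163.9   32.8]
```

View pics/b7.png

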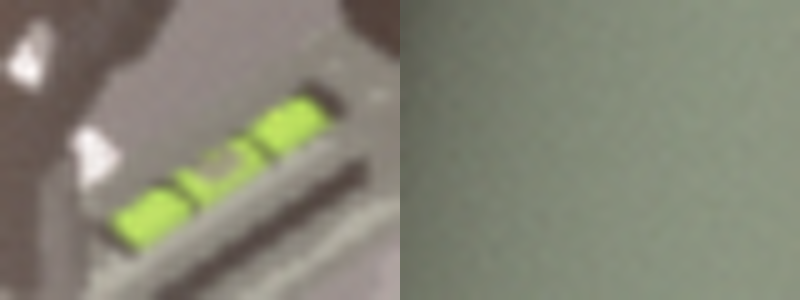

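The bubble, at about (222,163), is still between the lines at (185,190) and (262,145). The press is steady at about 16 N, so I'm handing in.

```bash
python3 -c "
from cell import arm
print(arm.hand_in())"
```

```text
the job is handed in; nothing more can be done
None
```

I handed the job in at about 27 s: the level stands in the middle of the pan, the bubble is centred to within about 0.5 mm after turning the knob about 2.5 rad, and the fingertips are still pressing with about 16 N; no verdict was returned.

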